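# Stand a slumped bottle up in the dry bottle warmer and start the warmer

### The job

One of the two slim bottles in the dry bottle warmer has slumped over and leans out of its deep well. Tip it upright by its head, without lifting it out, so that it stands flat on the floor of its well like its neighbour, which must stay standing. Then start the warmer: twist the spring-return knob clockwise to its stop and let it go.

Things in the scene. Friction and masses are not known exactly. Their poses are not given: they have to be found in the camera images.
- warmer: Dry bottle warmer, fixed: a white box 180 mm (x) by 250 mm (y), flat deck 125 mm above the bench. Origin at the centre of its underside; z up; y runs along the wells, to the robot's left at yaw 0. Its left part has two open wells; on its right part (y = -121 to -33 mm, x = -75 to 75 mm) a grey control pod stands 22 mm above the deck and carries the knob.
- well_front (a point): Centre of the floor of the well nearer the robot, 30 mm above the bench; axes as warmer. The well is a straight slot open at the deck, 52 mm wide (x), 100 mm long (y), 95 mm deep. Left of it (+y) is a 24 mm strip of deck and then the warmer's end.
- well_back (a point): Centre of the floor of the back well, alike in every way, 80 mm further along the warmer's x axis.
- slumped_bottle_mid (a point): Axis point half-way up the slumped bottle, 77.5 mm from its flat foot; z points from foot to head. White bottle, 155 mm long, 43 mm across, tapering from 105 mm up to 22 mm at the cap; 100 to 200 g. It is in either well, foot near the right (-y) end wall, leaning about 33 degrees to the left (+y) on the rim at the well's left end, its head free above the deck.
- slumped_bottle_head (a point): Axis point in the cap of the slumped bottle, 145 mm from its foot, 10 mm under its top; same axes. Pushed at the head towards -y the bottle rises; when it leans less than about 15 degrees it settles on its flat foot by itself and stands within 10 mm of the well's right end wall. Pushed further it would topple over the right rim.
- standing_bottle_mid (a point): Axis point half-way up (77.5 mm) the other bottle, of the same kind, which stands upright and loose in the other well.
- start_knob (a joint): The start knob's angle in rad: 0 at rest, grows clockwise seen from above, 1.05 at the stop. A spring drives it back to 0 when it is let go (about 0.03 N m at rest, 0.1 N m at the stop).
- knob_grip (a point): On the start knob's vertical axis, 26 mm above the control pod, where to grip it. The knob is a black bar 42 mm long, 12 mm wide, its top 36 mm above the pod, on a round boss 33 mm across and 8 mm high. x runs along the bar and turns with it (grip across the 12 mm, along y); z up.
Not all that is in view belongs to the job. What is shaped like the part that bears standing_bottle_mid but green or yellow is not meant.

How it is judged:
By the outcome, as a careful person would: the job done as asked, in the order asked, and still so for the second after the job is handed in, with the robot touching nothing.
It also fails if it takes over 51 s, if anything falls off the work surface, if the arm or the gripper's body presses on something with over 40 N, if the wrist force passes 120 N, or if a joint passes its speed limit or range.

### The arm

A 7-joint arm with a two-finger parallel gripper is mounted at the origin on a cart in front of the work surface, level with it; the furniture and walls round the work are solid. World frame = base frame: x ahead of the robot, y to its left, z up, the work surface at z = 0. Lengths are in m, angles in rad, forces in N, time in s.
With the tool pointing down it reaches from about 0.4 to 0.875 m from the base axis. Payload 19.3 kg.
Tool frame: the origin (TCP) lies between the finger pads; the fingertips stand 17 mm ahead of it and the grasp point (between the pads) lies 2 mm behind it (bot.finger_overhang is the distance from the TCP to the fingertips, in m); z points along the fingers, y is the line along which they close (so a half turn about z gives the same grasp; the last joint's range is limited). The gripper opens to 85 mm and grips with 20 to 120 N. Pads are 22 mm wide; open, the fingers measure 114 mm over their backs; the gripper's body (76 mm by 85 mm) begins 54 mm behind the grasp point. The pads swing forward as they close: fully open they stand 13 mm farther back than shut.
Start: joints at [-1.293, 0.521, -0.036, 1.599, 0.021, 1.021, -0.113], TCP at [0.213, 0.588, 0.225] pointing down, gripper open.
Joint ranges: [-2.91, 2.91], [-0.3, 2.13], [-1.5, 1.42], [0.17, 2.43], [-1.26, 4.41], [0.16, 1.93], [-2.52, 2.52]. Speed limits (rad/s): [1.89, 1.89, 2.39, 2.39, 3.01, 3.01, 3.01].

### API

Orientations are given as [roll, pitch, yaw] about the fixed x, y, z axes, in that order (R = Rz(yaw) Ry(pitch) Rx(roll)).
In Python, from workcell import observe, grab_frame, bot gives the robot as it stands.
- The arm moves only by the shell command python3 -m crank 'ROWS' [FORCE]. ROWS is a JSON object of lists of equal length, an entry for each row: "linear": the shift along the world's x, y, z each as a share of 0.25 m, from -1 to 1, a list of three; "delta_rot": the turn, a rotation vector about the world's x, y, z each as a share of 30 degrees, from -1 to 1, a list of three; "fingers": the opening, from -1 (shut) to 1 (fully open). In form: {"linear": [[dx, dy, dz], ...], "delta_rot": [[rx, ry, rz], ...], "fingers": [fingers, ...]}. A call has 1 to 5 rows; each row is the pose to reach, as a shift and turn from the pose commanded when the call began; what a row does not reach only later rows make up. A row lasts 1/10 s, in which the tool goes at most 50 mm and 8.59 degrees, less where a joint would pass 70% of its speed; a pose out of reach is approached as far as the arm can. A call with a number of a shift or a turn outside -1 to 1 is refused whole. A call with a gripper value outside its range is refused whole. The fingers move at their own pace and stop on an object; FORCE is the grip in N (left out, the last holds). Time passes only in rows, so rows that repeat a pose let the fingers close. It gives the time, the measured TCP pose, the force, the opening and the grip force at its end, in the units of the state.
- observe(): the state, without advancing time (a new reading comes with each control period).
- grab_frame(name): name is "scene" or "top"; returns a dict with "image" (400x640x3 uint8, red, green, blue), "mtx" (3x3 intrinsics, pixels), "xyz" and "orientation" of the camera in the world. Camera axes: x right, y down, z forward; pixel columns grow to the right and rows downward; lengths in m; the calibration is good to about 2 mm. A picture is of the moment at which its call begins. There is no depth.
- bot.job_done(): hands the job in; it is judged then, once.
The state is a dict: "clock": time; "qpos": joint angles; "qd": joint speeds; "joint_efforts": joint torques, N m; "position": TCP position; "tool_rot": TCP orientation; "force": force on the tool from outside, world axes, zero at the start; "moment": the same for the moment, N m; "grip_width": finger opening in m; "finger_force": force on a finger pad.
Only numpy, scipy, OpenCV 4.12 (cv2) and the standard library are available. Lean on these libraries where they do the work, as an engineer would, in place of code of your own. Each camera call takes 0.05 s, during which the arm holds its last target. There are 200 camera calls.

## Working session

There is one attempt and no reset: what is moved stays moved. The work goes in short steps, Python scripts to look and compute and a shell command to move; the robot and the scene stay as the last step left them, time stands still between calls to the robot, and variables do not carry over. Pictures are saved under pics/ and viewed, at most 10 in all, crops included, and the job is handed in when it is done.

```bash
mkdir -p pics
python3 - <<'E'
from workcell import observe, grab_frame, bot
import cv2
s=observe();print(s)
for n in("scene","top"):
    f=grab_frame(n);cv2.imwrite(f"pics/{n}0.png",f["image"][:,:,::-1]);print(n,f["mtx"],f["xyz"],f["orientation"])
E
```

```text
{'clock': 0.0, 'qpos': array([-1.29319366,  0.52203152, -0.03631645,  1.59997354,  0.02120768,
        1.02112601, -0.11282682]), 'qd': array([-6.03238446e-05,  5.68774835e-04, -4.82247054e-05, -1.91583272e-04,
       -2.66174839e-04, -1.86135196e-03,  2.19092485e-04]), 'joint_efforts': array([-6.51345526e-04, -9.27095175e+01,  1.97944410e+00, -3.69913137e+01,
        1.77708274e-02,  8.25129915e-03, -4.26990471e-05]), 'position': array([0.21294827, 0.58724355, 0.2246273 ]), 'tool_rot': array([-3.14044332e+00,  9.46483466e-05,  2.79374715e+00]), 'force': array([ 0.09473486,  0.20249081, -0.26826061]), 'moment': array([-0.00438501,  0.0255607 ,  0.01153638]), 'finger_force': 0.0, 'grip_width': 0.08554572968637295}
scene [[384.33275542   0.         315.43014224]
 [  0.         384.33275542 196.70746174]
 [  0.           0.           1.        ]] [0.11029843 0.11841022 0.76605704] [-2.48068324e+00 -5.20914425e-04 -2.43442091e+00]
top [[496.80956701   0.         313.85567241]
 [  0.         496.80956701 201.19780333]
 [  0.           0.           1.        ]] [ 0.26097278 -0.25472916  0.97381716] [-2.92725103  0.0038021  -1.77919882]
```

View pics/scene0.png

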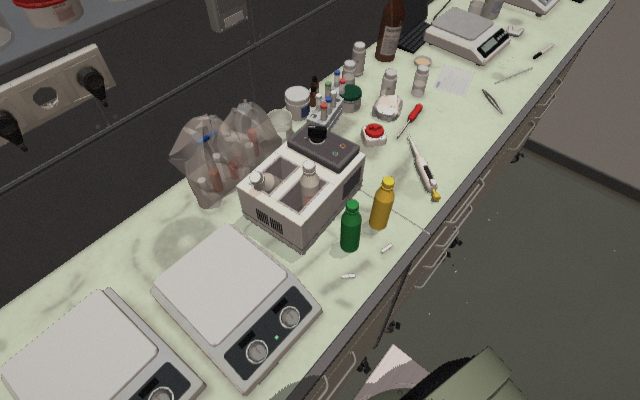

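View pics/top0.png

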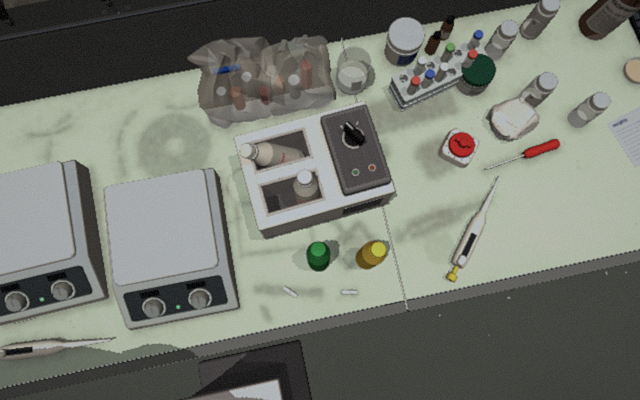

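The slumped bottle is in the back well, with its head at about (250,150) in the top view. The neighbour stands in the front well, and the knob is at about (352,135). I'll zoom in next.

Run:
```python
import cv2,numpy as np
a=cv2.imread("pics/top0.png")[95:240,225:405];b=cv2.imread("pics/scene0.png")[115:255,225:375]
cv2.imwrite("pics/c1.png",cv2.resize(a,None,fx=4,fy=4,interpolation=2));cv2.imwrite("pics/c2.png",cv2.resize(b,None,fx=4,fy=4,interpolation=2))
```

```text
(no output)
```

View pics/c1.png

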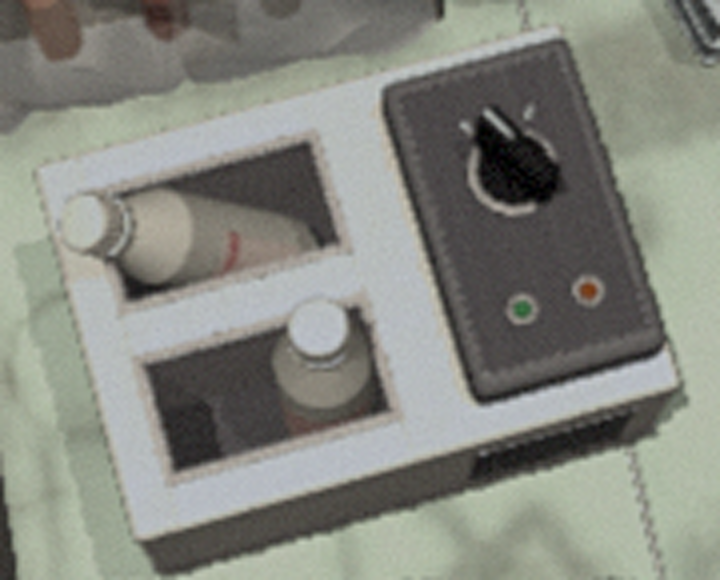

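View pics/c2.png

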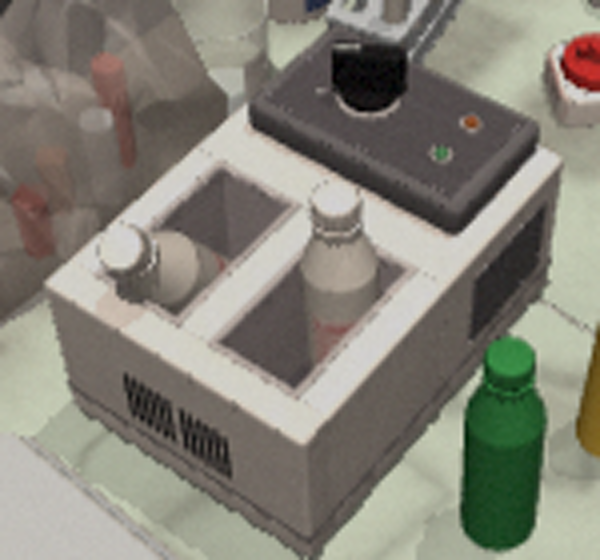

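The crops give clear deck and well corners. In the top crop the deck corners are at (38,172), (135,538), (680,385) and (565,30), with the cap at (88,225) and the boss at (515,172). I'll fit the warmer pose from these.

```bash
cat > h.py <<'E'
import numpy as np
from scipy.optimize import least_squares
from scipy.spatial.transform import Rotation as R
T=(np.array([[496.81,0,313.856],[0,496.81,201.198],[0,0,1]]),np.array([.26097,-.25473,.97382]),R.from_euler('xyz',[-2.92725103,.0038021,-1.77919882]))
S=(np.array([[384.333,0,315.43],[0,384.333,196.707],[0,0,1]]),np.array([.1103,.11841,.76606]),R.from_euler('xyz',[-2.48068324,-.000520914,-2.43442091]))
def proj(c,p):
    q=c[2].inv().apply(np.atleast_2d(p)-c[1])@c[0].T; return q[:,:2]/q[:,2:]
tc=lambda u:np.array(u)/4+[225,95]-.4
sc=lambda u:np.array(u)/4+[225,115]-.4
def tri(ut,us):
    f=lambda p:np.r_[(proj(T,p)-ut)[0],(proj(S,p)-us)[0]]
    r=least_squares(f,[.5,.1,.15]);return r.x,r.fun
def W(w,p): # warmer->world
    return R.from_euler('z',w[2]).apply(np.atleast_2d(p))+[w[0],w[1],0]
E
cat > fit.py <<'E'
from h import *
d=.125
tp=[((.09,.125),(38,172)),((-.09,.125),(135,538)),((-.09,-.125),(680,385)),((.09,-.125),(565,30)),((.066,.001),(315,135)),((.014,.001),(350,248)),((.014,.101),(124,300)),((-.014,.101),(140,358)),((-.014,.001),(362,293)),((-.066,.001),(398,412)),((-.066,.101),(172,482))]
sp=[((-.09,.125),(308,443)),((.09,.125),(48,285)),((-.09,-.125),(562,160)),((-.066,.101),(298,390)),((-.014,.101),(218,345)),((-.066,.001),(415,268)),((.066,.001),(225,165)),((.014,.001),(298,208)),((.014,.101),(180,318))]
def res(w,parts=False):
    a=proj(T,W(w,[(*p,d) for p,_ in tp]))-tc([u for _,u in tp])
    b=proj(S,W(w,[(*p,d) for p,_ in sp]))-sc([u for _,u in sp])
    return (a,b) if parts else np.r_[a.ravel(),b.ravel()]
r=least_squares(res,[.5,-.2,0],loss='soft_l1');w=r.x
print("warmer",w);[print(x.round(1).tolist()) for x in res(w,True)]
c,e=tri(tc((88,225)),sc((125,250)));print("cap",c,e)
Ri=R.from_euler('z',-w[2]); print("cap in warmer",Ri.apply(c-[w[0],w[1],0]))
c,e=tri(tc((318,326)),sc((336,200)));print("standing cap top in warmer",Ri.apply(c-[w[0],w[1],0]),e)
# boss: ground ray at z=.155 / .147
def ray(C,u,z):
    v=C[2].apply(np.linalg.inv(C[0])@[*u,1]);return C[1]+v*(z-C[1][2])/v[2]
for n,C,u,z in [("bossT",T,tc((513,172)),.153),("pt1T",T,tc((486,110)),.183),("pt2T",T,tc((515,137)),.183),("endT",T,tc((558,185)),.18),("bossS",S,sc((368,95)),.153),("barS L",S,sc((333,47)),.183),("barS R",S,sc((407,50)),.183)]:
    p=ray(C,u,z);print(n,p.round(4),Ri.apply(p-[w[0],w[1],0]).round(4))
E
python3 fit.py
```

```text
warmer [ 0.5086921  -0.30384273  0.07449355]
[[-0.8, -1.1], [0.5, 2.5], [2.0, 1.2], [-0.1, -2.0], [-0.2, 2.0], [-1.0, 0.3], [1.3, 2.4], [1.4, 2.6], [0.4, 3.6], [-0.3, 1.3], [1.1, -0.5]]
[[-1.3, 0.1], [-2.1, -1.5], [1.1, -1.8], [-0.9, -0.3], [-0.5, -1.0], [-2.0, 0.1], [-1.3, -0.1], [-1.7, -1.0], [-1.2, -0.4]]
cap [ 0.54198533 -0.19499479  0.16583293] [ 0.57941464  0.6467989  -0.99896725 -0.32683203]
cap in warmer [0.04130187 0.10606823 0.16583293]
standing cap top in warmer [-0.03327341  0.02504974  0.18095803] [ 0.69790911  0.84870555 -1.31386951 -0.40240966]
bossT [ 0.5331 -0.3784  0.153 ] [ 0.0188 -0.0762  0.153 ]
pt1T [ 0.5523 -0.3689  0.183 ] [ 0.0387 -0.0681  0.183 ]
pt2T [ 0.5381 -0.3781  0.183 ] [ 0.0238 -0.0763  0.183 ]
endT [ 0.5146 -0.3915  0.18  ] [-0.0006 -0.0879  0.18  ]
bossS [ 0.5278 -0.3747  0.153 ] [ 0.0137 -0.0721  0.153 ]
barS L [ 0.5473 -0.3672  0.183 ] [ 0.0337 -0.0661  0.183 ]
barS R [ 0.5142 -0.3922  0.183 ] [-0.0011 -0.0886  0.183 ]
```

Both views agree to about 4 mm. The warmer is near (0.509, −0.304) with yaw 4.3°, the slumped cap is near (0.542, −0.195, 0.166), and the knob axis is near (0.531, −0.378) with its bar at about 37°. I'll cage the cap between the fingers along the well, with the tool at yaw 4°. The left finger then pushes and the right one guards against overshoot.

```bash
python3 -m crank '{"linear":[[0.4,-0.4,0.4],[0.4,-0.4,0.4],[0.4,-0.4,0.4],[0.4,-0.4,0.4],[0.4,-0.4,0.4]],"delta_rot":[[0,0,-1],[0,0,-1],[0,0,-1],[0,0,-1],[0,0,-1]],"fingers":[0.4,0.4,0.4,0.4,0.4]}' 20
python3 -m crank '{"linear":[[0.4,-0.6,0],[0.4,-0.6,0],[0.4,-0.6,0],[0.4,-0.6,0],[0.4,-0.6,0]],"delta_rot":[[0,0,-1],[0,0,-1],[0,0,-1],[0,0,-1],[0,0,-1]],"fingers":[0.4,0.4,0.4,0.4,0.4]}'
```

```text
clock: 0.6
position: [0.3159, 0.486, 0.3273]
tool_rot: [3.138, -0.0, 2.264]
force: [-0.4, 0.3, -0.6]
grip_width: 0.0599
finger_force: 0.0
clock: 1.1
position: [0.4149, 0.3343, 0.3248]
tool_rot: [-3.142, 0.001, 1.74]
force: [-1.4, 0.7, -0.0]
grip_width: 0.0596
finger_force: 0.0
```

```bash
python3 -m crank '{"linear":[[0.32,-0.6,0],[0.32,-0.6,0],[0.32,-0.6,0],[0.32,-0.6,0],[0.32,-0.6,0]],"delta_rot":[[0,0,-1],[0,0,-1],[0,0,-1],[0,0,-1],[0,0,-1]],"fingers":[0.4,0.4,0.4,0.4,0.4]}'
python3 -m crank '{"linear":[[0.16,-0.6,0],[0.16,-0.6,0],[0.16,-0.6,0],[0.16,-0.6,0],[0.16,-0.6,0]],"delta_rot":[[0,0,-1],[0,0,-1],[0,0,-1],[0,0,-1],[0,0,-1]],"fingers":[0.4,0.4,0.4,0.4,0.4]}'
python3 -m crank '{"linear":[[0.03,-0.6,0],[0.03,-0.6,0],[0.03,-0.6,0],[0.03,-0.6,0],[0.03,-0.6,0]],"delta_rot":[[0,0,-1],[0,0,-1],[0,0,-1],[0,0,-1],[0,0,-1]],"fingers":[0.4,0.4,0.4,0.4,0.4]}'
python3 -m crank '{"linear":[[0,-0.32,-0.3],[0,-0.32,-0.3],[0,-0.32,-0.3],[0,-0.32,-0.3],[0,-0.32,-0.3]],"delta_rot":[[0,0,-0.2],[0,0,-0.2],[0,0,-0.2],[0,0,-0.2],[0,0,-0.2]],"fingers":[0.4,0.4,0.4,0.4,0.4]}'
python3 - <<'E'
from workcell import *
import cv2,numpy as np
print(observe()["position"])
t=grab_frame("top")["image"][95:240,225:405,::-1];s=grab_frame("scene")["image"][105:250,215:395,::-1]
cv2.imwrite("pics/d1.png",cv2.resize(np.vstack([t,s]),None,fx=2,fy=2,interpolation=2))
E
```

```text
clock: 1.6
position: [0.4937, 0.186, 0.3247]
tool_rot: [3.142, 0.001, 1.219]
force: [0.4, 0.6, -0.2]
grip_width: 0.0599
finger_force: 0.0
clock: 2.1
position: [0.5331, 0.0383, 0.3246]
tool_rot: [-3.141, 0.001, 0.7]
force: [0.8, 0.2, -0.7]
grip_width: 0.0601
finger_force: 0.0
clock: 2.6
position: [0.5409, -0.1107, 0.3245]
tool_rot: [-3.141, 0.001, 0.179]
force: [-0.4, 0.8, -0.6]
grip_width: 0.0599
finger_force: 0.0
clock: 3.1
position: [0.5415, -0.1901, 0.2506]
tool_rot: [-3.141, -0.001, 0.076]
force: [0.8, 0.1, 0.0]
grip_width: 0.06
finger_force: 0.0
[ 0.5415317  -0.19005561  0.25058206]
```

View pics/d1.png

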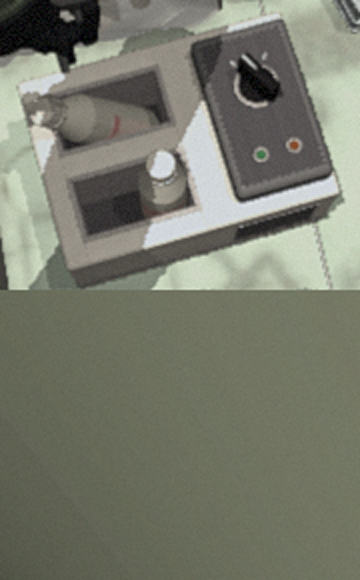

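The scene camera is blocked by the arm. In the top view the gripper shows at the upper left, around image pixel (260,105). I'll check that against the calibration.

```bash
python3 -c "
from h import *
print(proj(T,[[.5415,-.19,.25],[.5415,-.19,.17],[.542,-.195,.166],[.5415,-.16,.235]]))"
```

```text
[[236.6445315  135.4301419 ]
 [243.99731147 151.58749244]
 [247.1676418  151.4576599 ]
 [219.24320251 142.50418904]]
```

Run:
```python
from workcell import *
import cv2
t=grab_frame("top")["image"][30:210,160:400,::-1]
cv2.imwrite("pics/d2.png",cv2.resize(t,None,fx=3,fy=3,interpolation=2))
```

```text
(no output)
```

View pics/d2.png

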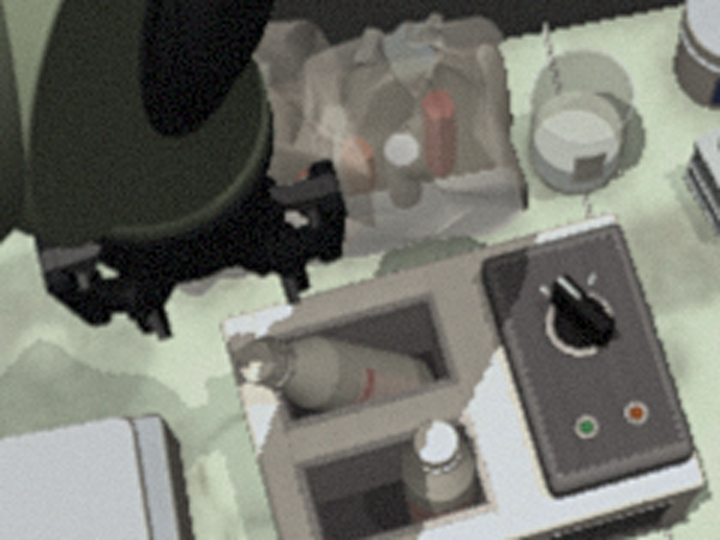

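The fingertips are at about (214,140) and (258,129), centred on the predicted (236,135). The alignment is good, so I'll descend around the cap.

```bash
python3 -m crank '{"linear":[[0,0,-0.1],[0,0,-0.2],[0,0,-0.26],[0,0,-0.32],[0,0,-0.32]],"delta_rot":[[0,0,0],[0,0,0],[0,0,0],[0,0,0],[0,0,0]],"fingers":[0.4,0.4,0.4,0.4,0.4]}'
python3 - <<'E'
from workcell import *
import cv2
t=grab_frame("top")["image"][70:220,190:390,::-1]
cv2.imwrite("pics/d3.png",cv2.resize(t,None,fx=3,fy=3,interpolation=2))
E
```

```text
clock: 3.75
position: [0.5402, -0.1918, 0.169]
tool_rot: [-3.141, 0.002, 0.072]
force: [0.5, -0.5, -0.2]
grip_width: 0.0597
finger_force: 0.0
```

View pics/d3.png

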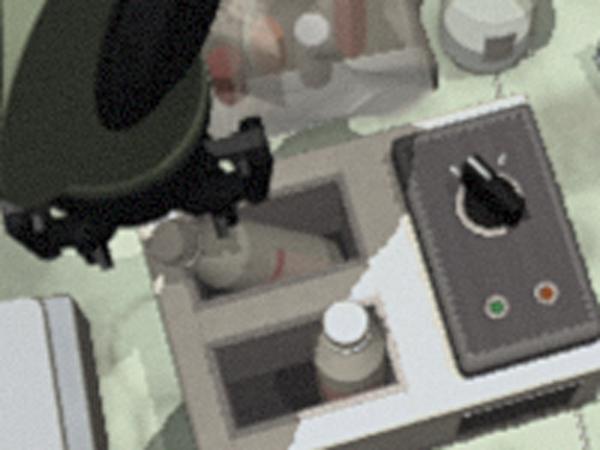

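The tips straddle the cap, at (100,262) and (228,228) with the cap at (173,243). I'll push slowly along the warmer's −y with a 3 mm correction in x.

```bash
python3 -m crank '{"linear":[[-0.012,-0.016,0],[-0.012,-0.032,0],[-0.01,-0.048,0],[-0.008,-0.064,0],[-0.006,-0.08,0]],"delta_rot":[[0,0,0],[0,0,0],[0,0,0],[0,0,0],[0,0,0]],"fingers":[0.4,0.4,0.4,0.4,0.4]}'
python3 -m crank '{"linear":[[0.001,-0.016,0],[0.002,-0.032,0],[0.004,-0.048,0],[0.005,-0.064,0],[0.006,-0.08,0]],"delta_rot":[[0,0,0],[0,0,0],[0,0,0],[0,0,0],[0,0,0]],"fingers":[0.4,0.4,0.4,0.4,0.4]}'
python3 -m crank '{"linear":[[0.001,-0.016,0],[0.002,-0.032,0],[0.004,-0.048,0],[0.005,-0.064,0],[0.006,-0.08,0]],"delta_rot":[[0,0,0],[0,0,0],[0,0,0],[0,0,0],[0,0,0]],"fingers":[0.4,0.4,0.4,0.4,0.4]}'
```

```text
clock: 4.3
position: [0.5392, -0.2129, 0.1704]
tool_rot: [3.142, -0.0, 0.071]
force: [0.3, 0.6, 0.3]
grip_width: 0.0601
finger_force: 0.0
clock: 4.8
position: [0.5406, -0.2328, 0.1702]
tool_rot: [-3.142, 0.0, 0.071]
force: [1.1, 0.2, 0.4]
grip_width: 0.0595
finger_force: 0.0
clock: 5.3
position: [0.5421, -0.2527, 0.1702]
tool_rot: [-3.142, 0.0, 0.071]
force: [0.0, 0.1, 0.2]
grip_width: 0.0597
finger_force: 0.0
```

```bash
python3 -m crank '{"linear":[[0.001,-0.016,0],[0.002,-0.032,0],[0.004,-0.048,0],[0.005,-0.064,0],[0.006,-0.08,0]],"delta_rot":[[0,0,0],[0,0,0],[0,0,0],[0,0,0],[0,0,0]],"fingers":[0.4,0.4,0.4,0.4,0.4]}'
python3 -m crank '{"linear":[[0,0,0],[0,0,0],[0,0,0],[0,0,0],[0,0,0]],"delta_rot":[[0,0,0],[0,0,0],[0,0,0],[0,0,0],[0,0,0]],"fingers":[0.4,0.4,0.4,0.4,0.4]}'
python3 - <<'E'
from workcell import *
import cv2
t=grab_frame("top")["image"][70:220,190:390,::-1]
cv2.imwrite("pics/d4.png",cv2.resize(t,None,fx=3,fy=3,interpolation=2))
E
```

```text
clock: 5.8
position: [0.5436, -0.2728, 0.1702]
tool_rot: [3.142, -0.0, 0.071]
force: [1.6, -0.0, -0.8]
grip_width: 0.0596
finger_force: 0.0
clock: 6.3
position: [0.5436, -0.2723, 0.1702]
tool_rot: [-3.142, -0.0, 0.071]
force: [0.5, 0.1, 0.7]
grip_width: 0.0598
finger_force: 0.0
```

View pics/d4.png

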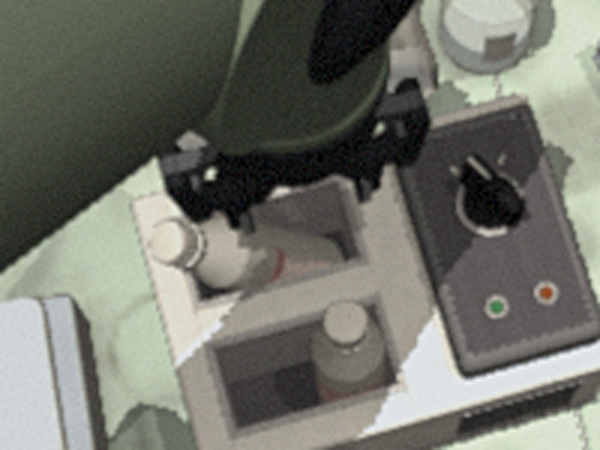

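The left fingertip, now at (238,228), passed the cap without moving it; the cap is still at (173,243). I need to find the tip's real height.

```bash
python3 -c "
from h import *
cr=lambda p:((proj(T,p)-[190,70]+.4)*3).round(0).tolist()
for z in(.15,.16,.17,.18): print(z,cr([[.5415,-.243+.004,z],[.546,-.3025-.004,z]]))
print('cap',cr([[.542,-.195,.166],[.536,-.195,.166]]))
# rim/deck pts of back well in this view
print(cr(W([.5087,-.3038,.0745],[[.014,.001,.125],[.066,.001,.125],[.014,.101,.125],[.04,.1005,.1635],[.04,.106,.172]])))
"
```

```text
0.15 [[251.0, 240.0], [364.0, 210.0]]
0.16 [[250.0, 234.0], [364.0, 204.0]]
0.17 [[248.0, 229.0], [364.0, 198.0]]
0.18 [[247.0, 223.0], [363.0, 192.0]]
cap [[173.0, 246.0], [175.0, 255.0]]
[[365.0, 262.0], [341.0, 182.0], [202.0, 307.0], [183.0, 246.0], [172.0, 244.0]]
```

The image puts the tips about 10–20 mm higher than I assumed: open pads stand farther back, so they went over the cap. The closed fingertip is known exactly (17 mm ahead of the TCP), so I'll back off left, close the fingers, check the tip in the image, and push lower.

```bash
python3 -m crank '{"linear":[[0,0,0.16],[0,0,0.32],[-0.02,0.2,0.32],[-0.04,0.4,0.32],[-0.04,0.48,0.32]],"delta_rot":[[0,0,0],[0,0,0],[0,0,0],[0,0,0],[0,0,0]],"fingers":[0.4,0.4,-1,-1,-1]}'
python3 -m crank '{"linear":[[-0.005,0.07,-0.2],[-0.005,0.07,-0.32],[-0.005,0.07,-0.35],[-0.005,0.07,-0.35],[-0.005,0.07,-0.35]],"delta_rot":[[0,0,0],[0,0,0],[0,0,0],[0,0,0],[0,0,0]],"fingers":[-1,-1,-1,-1,-1]}'
python3 - <<'E'
from workcell import *
import cv2
from h import *
s=observe();p=s["position"];print(p,s["grip_width"])
q=lambda a:((proj(T,a)-[160,70]+.4)*4).round(0).tolist()
print(q([p+[dx,0,-.017] for dx in(-.011,0,.011)]))
t=grab_frame("top")["image"][70:190,160:310,::-1]
cv2.imwrite("pics/d5.png",cv2.resize(t,None,fx=4,fy=4,interpolation=2))
E
```

```text
clock: 6.85
position: [0.5333, -0.1482, 0.2501]
tool_rot: [-3.139, 0.0, 0.074]
force: [1.6, -0.4, -1.0]
grip_width: 0.0166
finger_force: 0.0
clock: 7.35
position: [0.5329, -0.1359, 0.1641]
tool_rot: [3.141, -0.002, 0.07]
force: [0.6, -0.2, 1.1]
grip_width: -0.0001
finger_force: 0.0
[ 0.53290959 -0.13587869  0.1640992 ] -0.00010368449951733557
[[230.0, 412.0], [225.0, 388.0], [221.0, 364.0]]
```

View pics/d5.png

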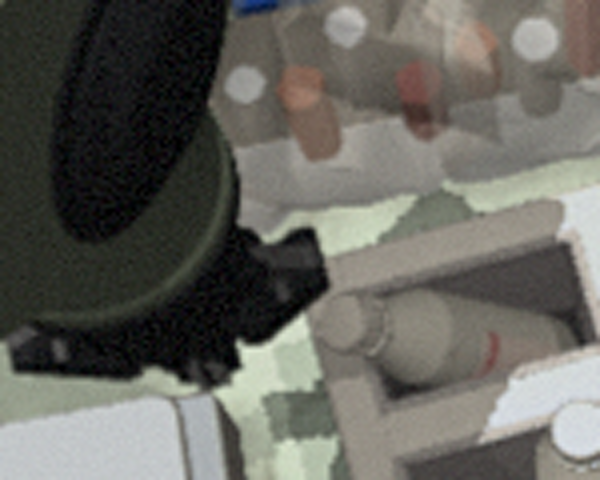

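With the fingers shut the tip is at (212,382) in the crop, which agrees with the calibration to a few mm. The bottle hasn't moved; its cap is at (345,322). Now I'll push with the shut fingers low (tip at z≈0.147), slowly.

```bash
python3 -m crank '{"linear":[[-0.012,-0.02,0],[-0.012,-0.05,0],[-0.01,-0.08,0],[-0.008,-0.1,0],[-0.004,-0.12,0]],"delta_rot":[[0,0,0],[0,0,0],[0,0,0],[0,0,0],[0,0,0]],"fingers":[-1,-1,-1,-1,-1]}'
python3 -m crank '{"linear":[[0.001,-0.016,0],[0.002,-0.032,0],[0.004,-0.048,0],[0.005,-0.064,0],[0.006,-0.08,0]],"delta_rot":[[0,0,0],[0,0,0],[0,0,0],[0,0,0],[0,0,0]],"fingers":[-1,-1,-1,-1,-1]}'
cat > look.py <<'E'
from workcell import *
import cv2,sys
from h import *
a=cv2.imread("pics/top0.png");b=grab_frame("top")["image"][:,:,::-1].copy();cv2.imwrite(f"pics/{sys.argv[1]}.png",b)
n,o=observe(),None;print(n["position"],n["force"])
w=[.5087,-.3038,.0745]
for nm,(x0,y0,x1,y1) in {"slumpcap":(238,142,258,160),"standcap":(294,168,316,192)}.items():
    m=cv2.matchTemplate(b[110:215,225:340],a[y0:y1,x0:x1],cv2.TM_CCOEFF_NORMED)
    if nm=="standcap":
        m2=m.copy();cy,cx=180-110-12,305-225-11;m2[cy-8:,:]=-1
        _,v,_,l=cv2.minMaxLoc(m2);print("back well stand match",v,(l[0]+236,l[1]+122)," neighbour",m[cy-3:cy+4,cx-3:cx+4].max())
    else:
        _,v,_,l=cv2.minMaxLoc(m);print(nm,v,(l[0]+235,l[1]+119))
for ln in (33,15,10,5,0):
    t=np.radians(ln);piv=.049
    if ln==33: P=(.04,.106,.172)
    else: P=(.04,piv-.0215*np.cos(t)+.155*np.sin(t),.03+.0215*np.sin(t)+.155*np.cos(t))
    print("expected cap px at lean",ln,proj(T,W(w,[P])).round(0).tolist())
E
python3 look.py e1
```

```text
clock: 7.9
position: [0.5313, -0.1657, 0.1628]
tool_rot: [3.142, -0.0, 0.071]
force: [0.6, 1.2, -0.1]
grip_width: -0.0001
finger_force: 0.0
clock: 8.4
position: [0.5328, -0.1852, 0.1627]
tool_rot: [-3.142, -0.0, 0.071]
force: [-0.6, 0.2, 0.5]
grip_width: 0.0001
finger_force: 0.0
[ 0.53278064 -0.1858999   0.16275264] [-0.79239768 -0.0009202   0.01692649]
slumpcap 0.7406856417655945 (245, 206)
back well stand match 0.614961564540863 (282, 133)  neighbour 0.85328555
expected cap px at lean 33 [[247.0, 151.0]]
expected cap px at lean 15 [[268.0, 143.0]]
expected cap px at lean 10 [[275.0, 140.0]]
expected cap px at lean 5 [[283.0, 138.0]]
expected cap px at lean 0 [[291.0, 136.0]]
```

```bash
cat > asc.py <<'E'
import cv2,sys
g=cv2.cvtColor(cv2.imread(f"pics/{sys.argv[1]}.png"),6)
for y in range(126,166,2): print(y,"".join(" .:-=+*#%@"[min(9,int(g[y:y+2,x].mean())//24)] for x in range(228,318)))
E
python3 asc.py top0; python3 asc.py e1
```

```text
126 =+***************####################**###################################################
128 **********#*####*##################################################*##*******#############
130 ********####**#########**######################################******+==--=**#############
132 *****#######*##########################################*****+++==---::::::-+**############
134 ########**##**###################################***+*++==---::::::::::::::-**############
136 #####*###################################****+*++==--:::::::::::::::::::::::=**###########
138 #####**##########################**#***++==---::::::::::::::::::::::::::::::-+*###########
140 #####**##################*#*****++===--::::::::::::::::::::::::::::::::::::::=**##########
142 ######**#########*****++*++==--=====+++==----::::::::::::::::::::::::::::::::-+**#########
144 #######*#############*+++++==++++++*******+=====-=----::::::::::::::::::::::::=***########
146 #######**#############**+=+*+=+*************+=============------:::::::::::::::=**########
148 ########*##############*+++=*++***#**********++++++
[... 1999 characters left out ...]
===============---:...:::-==+*****+
152           . .       .==-----========++++++++++==========================---:.::::===+****#
154 -..      .:. .....   :-----==-======++++++++++=======+=-==++++=+=====+==----:.:::-==++**%@
156 %#*+-.  ..::  ::::...:--====-=======+++++++++==========-=+++++++++++=++=====--======++*#%@
158 %#%%#+: .:::.. .::-====-------=====++++++++=========+==-=++++++++++++++====+=+++++++*#@@@@
160 @%#%%##***+-::.:--======------=========+++===========--================++++++******#%@@@@@
162 @%######%%%#+==+========---:::---================-==============++++++************%@@@@@@@
164 @%%%#%#%%#%%*========+++===-:..::-------------========+==+++++++****************#%@@@@@@@@
```

```bash
cat >> fit.py <<'E'
print("----T only")
rt=lambda w:(proj(T,W(w,[(*p,d) for p,_ in tp]))-tc([u for _,u in tp])).ravel()
w=least_squares(rt,[.5,-.2,0],loss='soft_l1').x;print(w,rt(w).round(1).tolist())
rs=lambda w:(proj(S,W(w,[(*p,d) for p,_ in sp]))-sc([u for _,u in sp])).ravel()
v=least_squares(rs,[.5,-.2,0],loss='soft_l1').x;print("S only",v,rs(v).round(1).tolist())
Ri=R.from_euler('z',-w[2]);wc=lambda p:Ri.apply(p-[w[0],w[1],0]).round(4)
for u in((232,156),(239,160),(243,161),(248,156)): print("tip",u,[wc(ray(T,u,z)).tolist() for z in(.1457,.165)])
for u in((247,151),(250,150)): print("cap",u,[wc(ray(T,u,z)).tolist() for z in(.15,.16,.172,.18)])
p=np.array([.5328,-.1859,.1457]);print("tip kin",proj(T,p),wc(p))
E
python3 fit.py | sed -n '/----/,$p'
```

```text
----T only
[ 0.51129098 -0.30378697  0.06509215] [-0.8, -3.1, -0.4, 0.5, 1.4, 0.6, 0.2, -2.8, -0.2, 0.6, -1.2, -1.1, 1.0, 0.5, 0.9, 0.8, 0.0, 2.2, -0.9, -0.0, 0.3, -2.3]
S only [ 0.50557873 -0.30438402  0.07395946] [0.0, 0.8, -1.0, -0.9, 2.3, -1.2, 0.4, 0.3, 0.7, -0.4, -0.8, 0.6, -0.2, 0.4, -0.6, -0.5, 0.1, 0.1]
tip (232, 156) [[0.044, 0.135, 0.1457], [0.0372, 0.1334, 0.165]]
tip (239, 160) [[0.0336, 0.125, 0.1457], [0.0271, 0.1236, 0.165]]
tip (243, 161) [[0.03, 0.1188, 0.1457], [0.0235, 0.1175, 0.165]]
tip (248, 156) [[0.0364, 0.1082, 0.1457], [0.0298, 0.1072, 0.165]]
cap (247, 151) [[0.0442, 0.1075, 0.15], [0.0407, 0.1069, 0.16], [0.0365, 0.1063, 0.172], [0.0336, 0.1059, 0.18]]
cap (250, 150) [[0.0446, 0.102, 0.15], [0.0411, 0.1016, 0.16], [0.0368, 0.101, 0.172], [0.034, 0.1007, 0.18]]
tip kin [[244.53894899 161.07824663]] [0.0291 0.1162 0.1457]
```

The tip now agrees with the kinematics to about 3 mm. The closed tip is narrow and round against a round cap, so it slips past. A steadier push is to turn the tool 90° so that both fingertips, with a gap of about 16 mm, cradle the cap. I'll back off, turn and set that up.

```bash
python3 -m crank '{"linear":[[0.014,0.1,0],[0.014,0.2,0],[0.014,0.24,0],[0.014,0.24,0],[0.014,0.24,0]],"delta_rot":[[0,0,0],[0,0,0],[0,0,0.4],[0,0,0.7],[0,0,1]],"fingers":[-0.62,-0.62,-0.62,-0.62,-0.62]}'
python3 -m crank '{"linear":[[0,0,0],[0,0,0],[0,0,0],[0,0,0],[0,0,0]],"delta_rot":[[0,0,1],[0,0,1],[0,0,1],[0,0,1],[0,0,1]],"fingers":[-0.62,-0.62,-0.62,-0.62,-0.62]}'
python3 -m crank '{"linear":[[0,0,0],[0,0,0],[0,0,0],[0,0,0],[0,0,0]],"delta_rot":[[0,0,1],[0,0,1],[0,0,1],[0,0,1],[0,0,1]],"fingers":[-0.62,-0.62,-0.62,-0.62,-0.62]}'
python3 look.py e2;python3 asc.py e2
```

```text
clock: 8.95
position: [0.5364, -0.1243, 0.1627]
tool_rot: [3.142, -0.0, 0.528]
force: [-0.5, -0.2, -0.7]
grip_width: 0.0164
finger_force: 0.0
clock: 9.45
position: [0.5363, -0.1251, 0.1628]
tool_rot: [3.142, -0.0, 1.046]
force: [-0.5, 0.1, 0.2]
grip_width: 0.0162
finger_force: 0.0
clock: 9.95
position: [0.5362, -0.1251, 0.1627]
tool_rot: [-3.142, -0.0, 1.567]
force: [-0.6, -0.3, -0.1]
grip_width: 0.016
finger_force: 0.0
[ 0.53626888 -0.12507514  0.16268414] [-1.06914809 -0.07896311  0.37059254]
slumpcap 0.8618413805961609 (248, 151)
back well stand match 0.5415235161781311 (281, 132)  neighbour 0.95359963
expected cap px at lean 33 [[247.0, 151.0]]
expected cap px at lean 15 [[268.0, 143.0]]
expected cap px at lean 10 [[275.0, 140.0]]
expected cap px at lean 5 [[283.0, 138.0]]
expected cap px at lean 0 [[291.0, 136.0]]
126 +**##########%%%#%%%#++++++++++++++++==+++++++*+**************+*%@@@%@@%%%%%%@@%%@%%%%%%%@
128 ########%%%%%%%%%%%#*+++++++++++++++++***************************%%#%%%%#####%@%%%@%@%%%%%
130 ######%%%%%%%%%%%%%#+++=+++++++****************************++++=+*##**++=-=
[... 930 characters left out ...]
===============---::::---+##%@%@@%%
152 %%%%%%%@%*=++++++++++*+=====+=+++++++++++++++=======+==================-===::----*#%%@@@%@
154 %%%%%%%%%*====+++++++======+===+++++++++++++++=========-==+=++=======+==+++=::---=##%%@@@%
156 %########*===========-====+===++++++++++++++=========+=-==++++=+++=+==+++++++=*######%@%@@
158 %########+================--=======++++++++============-==++==+==++++***###%##%%%%%%%%%%%@
160 %%#######+=-============-------========+++============--======+**######%#%%%%%@@@@@@%@@%@%
162 %%#####%*=================-::-----===============-===-========*#%#%%%%%@@@@%@@%@@%@@@@%@%@
164 %%%####%*===-===++++++*+===-:..::--------------==========++++*#%@@@@@%%@@@@%@%%%@%@%@%@%%@
```

```bash
python3 -m crank '{"linear":[[0.002,-0.05,0],[0.004,-0.1,0],[0.006,-0.14,0],[0.008,-0.18,0],[0.008,-0.18,0]],"delta_rot":[[0,0,0],[0,0,0],[0,0,0],[0,0,0],[0,0,0]],"fingers":[-0.62,-0.62,-0.62,-0.62,-0.62]}'
python3 -m crank '{"linear":[[0.001,-0.016,0],[0.002,-0.032,0],[0.004,-0.048,0],[0.005,-0.064,0],[0.006,-0.08,0]],"delta_rot":[[0,0,0],[0,0,0],[0,0,0],[0,0,0],[0,0,0]],"fingers":[-0.62,-0.62,-0.62,-0.62,-0.62]}'
python3 look.py e3|head -3;python3 asc.py e3
python3 -m crank '{"linear":[[0.001,-0.016,0],[0.002,-0.032,0],[0.004,-0.048,0],[0.004,-0.06,0],[0.004,-0.06,0]],"delta_rot":[[0,0,0],[0,0,0],[0,0,0],[0,0,0],[0,0,0]],"fingers":[-0.62,-0.62,-0.62,-0.62,-0.62]}'
python3 look.py e4|head -3;python3 asc.py e4
```

```text
clock: 10.5
position: [0.5381, -0.1719, 0.1627]
tool_rot: [-3.142, 0.001, 1.566]
force: [0.8, 0.3, 0.7]
grip_width: 0.0164
finger_force: 0.0
clock: 11.0
position: [0.5399, -0.1902, 0.1627]
tool_rot: [3.142, -0.0, 1.568]
force: [-0.2, -0.2, 0.7]
grip_width: 0.0163
finger_force: 0.0
[ 0.53976534 -0.19086024  0.1627179 ] [-0.83366865 -0.36305959  0.48393231]
slumpcap 0.7659209370613098 (270, 154)
back well stand match 0.6043161153793335 (313, 123)  neighbour 0.8917617
126 ..........:..:::::::...     =%@@%%%%%####**********************************+**************
128 ...:.....::::::::....      .*%%###**********************************+++++===+*************
130 .....::::::::::....        -*********************************++++======----=++************
132 .::::::::::.....          -+**************************++++==+===-----:--:::==+************
134 :::::...... .     .      -+*******************+++++======----:--:---------:-=++***********
136 .....                  .-*************+++++=======-----:---------------:::-:-=++**********
138                       -+*******++++++====-=------::-:---
[... 2798 characters left out ...]
================--:::.:::-=++******
152 %%%%%%%%%%%@@%#*=-::::::... ..:=+++++++++++++++++++====+=+=-============----:::::=++******
154 %%%%%%%%%##%@@@@%*-:::::.......--====+++++++++++++======++=-=++++++++====----::::-=++*****
156 %%%%%%%%%%##@@@*:.::::::::::::. :-======+++++++++==========-=+++++++++=+==-==-====+++*****
158 %%%%%%%%%%##%@*-:::::::::.....  :--======++++++===========-==+++++++++++++++++++++********
160 %%%%%%%%%%%#%@#-...:::::::. .   .::--===========================++=++++++++***************
162 %%%%%%%%%%%##%*:  ..:--:::..........::---------------=====++=++++++***********************
164 %%%%%%%%%%%%##+:...::----::.. . ........:-::::--=====++++++++*****************************
```

The reaction is +y and up at 30 N, so the tips are resting on the cap's top face and are still too high. I'll back off, check the overhang, and go lower.

```bash
python3 -m crank '{"linear":[[0,0.02,0.01],[0,0.06,0.01],[-0.01,0.14,0],[-0.01,0.16,-0.03],[-0.01,0.16,-0.06]],"delta_rot":[[0,0,0],[0,0,0],[0,0,0],[0,0,0],[0,0,0]],"fingers":[-0.62,-0.62,-0.62,-0.62,-0.62]}'
python3 - <<'E'
from workcell import *
print(bot.finger_overhang,observe()["tool_rot"],observe()["position"])
E
python3 look.py e5|head -3; python3 asc.py e5
```

```text
clock: 12.1
position: [0.5383, -0.164, 0.1471]
tool_rot: [-3.141, -0.0, 1.57]
force: [0.2, -0.3, 0.1]
grip_width: 0.0163
finger_force: 0.0
0.017 [-3.14138625e+00 -2.18162990e-04  1.56987332e+00] [ 0.53834643 -0.16399436  0.14705478]
[ 0.53773025 -0.16471892  0.14587147] [-0.31908751 -0.64071253 -1.46035119]
slumpcap 0.7598463296890259 (271, 156)
back well stand match 0.5595537424087524 (253, 138)  neighbour 0.83461714
126 ....::-::.  -#%%%%%%%%%%%%%%%%%%%%%%#+=+++++*******************************+*******#%@@@@@
128 ...::::..   -#%%%%%%%%%%%@@%%%%##**+********************************++++====++******%@@@@@
130 .::-::...   :#%%%%%%%%%####**********************************++++======----==+******%@@@@@
132 :-::...     :#%%###****+*****************************++++======------:-:::-==+*****#%@@@@@
134 :::...      :+**++****************************+++++=====------:-----:-----:-==+****#@@@@@@
136 ....       .=**************************++++======-----::::-:-:--::-----::-::-=++***%@@@@@@
138 ..         -+****+************++++++=====-------:::--------:----------::--::-==+***%@@@@@@
140          
[... 521 characters left out ...]
===========----:::....:::-*%%@@@@@@
152        =%#+++++++++++**++===++=+*++++*++++++++===+++++==+==============--::..:::-*%%@@@@@@
154        :*#++=++++++*+**+====++=++++++++++++++++++=++++++++++++++===+====---:.:::-=#%%@@@@@
156        :#%*===++++++++=========+++++++++++++++==++==++===++===+++==+=++====---==*##%#%@@@@
158        .+##+==============++==++++++++++++++++=====+++==-==+++++++++++++==+++++#%%%%%@@@@@
160        .-*%*+=+==========---======++++++++++===========-=++++++++++====++++***#@@@@@@@@@@@
162   ..  .::=##+==++===++===------======+++++===============+++===++++++*********%@@@@@@@@@@@
164 .      .-*%%*===+====+++===-::---====================++++++++*****************%@@@@@@@@@@@
```

```bash
python3 -m crank '{"linear":[[0.002,-0.016,0],[0.003,-0.032,0],[0.004,-0.048,0],[0.005,-0.064,0],[0.006,-0.08,0]],"delta_rot":[[0,0,0],[0,0,0],[0,0,0],[0,0,0],[0,0,0]],"fingers":[-0.62,-0.62,-0.62,-0.62,-0.62]}'
python3 -m crank '{"linear":[[0.001,-0.016,0],[0.002,-0.032,0],[0.004,-0.048,0],[0.004,-0.06,0],[0.004,-0.06,0]],"delta_rot":[[0,0,0],[0,0,0],[0,0,0],[0,0,0],[0,0,0]],"fingers":[-0.62,-0.62,-0.62,-0.62,-0.62]}'
python3 look.py e6|head -3; python3 asc.py e6
```

```text
clock: 12.65
position: [0.5398, -0.1855, 0.1478]
tool_rot: [3.141, 0.0, 1.568]
force: [0.3, 0.6, 0.4]
grip_width: 0.0159
finger_force: 0.2
clock: 13.15
position: [0.5407, -0.2004, 0.1477]
tool_rot: [-3.142, 0.0, 1.568]
force: [0.0, 0.4, 0.9]
grip_width: 0.0163
finger_force: 0.0
[ 0.54073317 -0.20011145  0.14764602] [-0.94347209 -0.25320961  0.25871359]
slumpcap 0.7624500393867493 (240, 163)
back well stand match 0.5925642848014832 (313, 122)  neighbour 0.89736557
126 :::::.:......::..:...:...:::-::..   .*###**********************************+**************
128 ::::::...::.......:....::::::...    :+******************************+++++=+++*************
130 :::.::.:......:....:::::::....     .=************************+++++======---=++************
132 ......:......::.:::::::.:.         -+******************+++==+===-----:--:-:==+************
134 .:.......::::::::::......         :+**********+++++======--------------:--:-==+***********
136 :::::::::::::::.... .            -+***+*++++======-----:------------------::-=+***********
138 .:::::..........               .-++++======-----:---------
[... 567 characters left out ...]
==============--:::...:::-=++******
152 %%%%%%%%%+.   .........      -++======++=++++++++++++++=================--::.::::=++******
154 %%%%%%%%%#*=.  ..::::..      .-=--=+====++++++++++++++===================---:::::-==+*****
156 %%%%%%%%%%##*-:..:::::.. . .:::-::---======++++++++++=========-===========-=======+++*****
158 %%%%%%%%%%#%%%%%*-:::::...   .:::::----=======+++++==========--===+==++++=+++++++*********
160 %%%%%%%%%%%#%@%*-::::::...::.  ....::---=======+=============-==+++=+++++++***************
162 %%%%%%%%%%%%##=:.::::::::::::. ......::--=======---=======+=+++++++***********************
164 %%%%%%%%%%%%#+-:..::::::....   .:.......:-:::---=====++++++++*****************************
```

It's working: the bottle is rising with negligible force. I'll keep going in small steps.

```bash
python3 -m crank '{"linear":[[0.001,-0.016,0],[0.002,-0.032,0],[0.004,-0.048,0],[0.005,-0.064,0],[0.006,-0.08,0]],"delta_rot":[[0,0,0],[0,0,0],[0,0,0],[0,0,0],[0,0,0]],"fingers":[-0.62,-0.62,-0.62,-0.62,-0.62]}'
python3 look.py e7|head -3; python3 asc.py e7
```

```text
clock: 13.7
position: [0.5423, -0.2204, 0.1477]
tool_rot: [3.142, 0.0, 1.568]
force: [-0.1, -0.1, 0.1]
grip_width: 0.0164
finger_force: 0.0
[ 0.54222545 -0.2210923   0.14770088] [-0.43983932 -0.85561691 -0.02319858]
slumpcap 0.7579291462898254 (263, 205)
back well stand match 0.5329264998435974 (290, 131)  neighbour 0.89684457
126 ..............:..::::::.......:..::::::::....   .=*************************+**************
128 :....................:...:....::::::::...       :+*******************++++++++*************
130 ..:.....:::::.::.:.....:..::::::::....         :+************++++++====----=++************
132 .......::::::::::::::::::::::..... .          :+*******++++=+===-----------=++************
134 ...:.. ......::.::::.:......                .:=+++++======----------------:-=++***********
136 ..=#*-.          ...                       :+**++=-----:------------------::==+***********
138 :*%@@#+-.                                .-******+=======--------------:---:-=++**********
140 #@@@@@%%#+:.        .                    :+*******+=+====++==---------::---::-=++*********
142 @@@@@@%
[... 428 characters left out ...]
+++++++++=======--:..::::-=++******
152 %%%%%%%%%#%@@@@@@@@@%##*-.  .:::::: .  .:---========+++++++++++==========--:::::-=++******
154 %%%%%%%%%##%@@@@@@@@@%##+::..::::::.. ...:-----=======++++++++=======--===---::::-=++*****
156 %%%%%%%%%%#%@@@@@@@@@@##*-::::::::::.......----=========++++========--====--======+++*****
158 %%%%%%%%%%##%@@@@@@@@@%#*=: ..:::::::::::..:----================-===-===+++++++++*********
160 %%%%%%%%%%%#%@@@@@@@@@%%#*=::::::::::...  .--------=====--=--======+++++++****************
162 %%%%%%%%%%%%#%@@@@@@@@@%##=.. .::::::... ..:-----------===+++++++++***********************
164 %%%%%%%%%%%%##@@@@@@@@@@%#=. ..::::--:.....:---======+++++++******************************
```

```bash
python3 -m crank '{"linear":[[0.001,-0.008,0],[0.001,-0.016,0],[0.002,-0.024,0],[0.002,-0.032,0],[0.003,-0.04,0]],"delta_rot":[[0,0,0],[0,0,0],[0,0,0],[0,0,0],[0,0,0]],"fingers":[-0.62,-0.62,-0.62,-0.62,-0.62]}'
python3 -m crank '{"linear":[[0,0,0],[0,0,0],[0,0,0],[0,0,0],[0,0,0]],"delta_rot":[[0,0,0],[0,0,0],[0,0,0],[0,0,0],[0,0,0]],"fingers":[-0.62,-0.62,-0.62,-0.62,-0.62]}'
python3 look.py e8|head -3; python3 asc.py e8
```

```text
clock: 14.25
position: [0.5431, -0.2301, 0.1477]
tool_rot: [3.142, 0.0, 1.568]
force: [0.6, 0.1, -0.5]
grip_width: 0.016
finger_force: 0.0
clock: 14.75
position: [0.5431, -0.2299, 0.1477]
tool_rot: [3.142, -0.0, 1.568]
force: [-0.8, 0.5, 0.8]
grip_width: 0.0161
finger_force: 0.0
[ 0.54306834 -0.22986513  0.14770936] [ 0.27193723  0.58280567 -0.28433203]
slumpcap 0.7280973792076111 (263, 206)
back well stand match 0.8483263850212097 (294, 137)  neighbour 0.89796317
126 ::::::::.:..................::::::...::::::::...      .=*******************+**************
128 :::.:::.........::.:::.::::..:...:.:::::::....       .=***************+++++++*************
130 :::.::.:.:.....::::::::::::::::::::::......         .=*#***************+---=++************
132 :.:::.:..............::::::.:...... .              .=**++=***********#*+=--=++************
134 :.:.......:::     .   .. . ...                   .:=====-=***********#*+=---=++***********
136 ...:.....=#%#=:                                 .:--------=*#**#**####*====-==+***********
138 ..:....:+%@@@@%+-..              .             .:--------
[... 568 characters left out ...]
--===========++++=+==---:-=+*******
152 %%%%%%%%%#%@@@@@@@@@%##*-:------:..:::::::....:-----::::---========+=+=====----:-=++******
154 %%%%%%%%%##@@@@@@@@@@%##+-::-----:::::::::......:----::.:-----===========-----:::-=++*****
156 %%%%%%%%%%#%@@@@@@@@@@%#*-:-----:. .::::::::-::..-----:.:-------------------======+++*****
158 %%%%%%%%%%%#%@@@@@@@@@%#*+::-::::::::::::::.... :-------::----------=====++++++++*********
160 %%%%%%%%%%%##@@@@@@@@@@%#*=:.........::::::.. ...:------::-----=====+++++++***************
162 %%%%%%%%%%%%%%@@@@@@@@@%##+-:..:.....:-----:.....:-------===+++++++***********************
164 %%%%%%%%%%%%##@@@@@@@@@@%#*=:........:---::::....:=+=+++++++******************************
```

The bottle now stands: its cap is at (293,134) and it looks the same as its neighbour. I'll retreat left, lift, and go over the knob while turning to the bar's angle of about 36°.

```bash
python3 -m crank '{"linear":[[0,0.1,0],[-0.01,0.2,0],[-0.01,0.2,0.2],[-0.01,0.2,0.4],[-0.01,0.2,0.6]],"delta_rot":[[0,0,0],[0,0,0],[0,0,0],[0,0,0],[0,0,0]],"fingers":[-0.62,-0.62,-0.62,-0.62,-0.62]}'
python3 -m crank '{"linear":[[-0.04,-0.79,0],[-0.04,-0.79,0],[-0.04,-0.79,0],[-0.04,-0.79,0],[-0.04,-0.79,0]],"delta_rot":[[0,0,-1],[0,0,-1],[0,0,-1],[0,0,-1],[0,0,-1]],"fingers":[-0.05,-0.05,-0.05,-0.05,-0.05]}'
python3 -m crank '{"linear":[[0,0,-0.1],[0,0,-0.2],[0,0,-0.2],[0,0,-0.2],[0,0,-0.2]],"delta_rot":[[0,0,-0.8],[0,0,-0.8],[0,0,-0.8],[0,0,-0.8],[0,0,-0.8]],"fingers":[-0.05,-0.05,-0.05,-0.05,-0.05]}'
python3 - <<'E'
from workcell import *
import cv2,numpy as np
t=grab_frame("top")["image"][60:220,215:415,::-1]
cv2.imwrite("pics/k1.png",cv2.resize(t,None,fx=3.5,fy=3.5,interpolation=2))
from h import *
p=observe()["position"];print(p,((proj(T,[p,p-[0,0,.015],[.531,-.3785,.183],[.531,-.3785,.155]])-[215,60])*3.5).round())
E
```

```text
clock: 15.3
position: [0.5401, -0.1797, 0.2997]
tool_rot: [-3.141, 0.0, 1.568]
force: [0.9, -0.2, 0.3]
grip_width: 0.0161
finger_force: 0.0
clock: 15.8
position: [0.5279, -0.3837, 0.2973]
tool_rot: [-3.142, 0.003, 1.035]
force: [0.1, -0.2, -1.1]
grip_width: 0.0406
finger_force: 0.0
clock: 16.3
position: [0.5308, -0.3774, 0.248]
tool_rot: [3.141, -0.0, 0.63]
force: [-0.9, 0.0, -0.0]
grip_width: 0.0408
finger_force: 0.0
[ 0.53079401 -0.37748458  0.24822462] [[497. 204.]
 [495. 217.]
 [488. 254.]
 [484. 274.]]
```

View pics/k1.png

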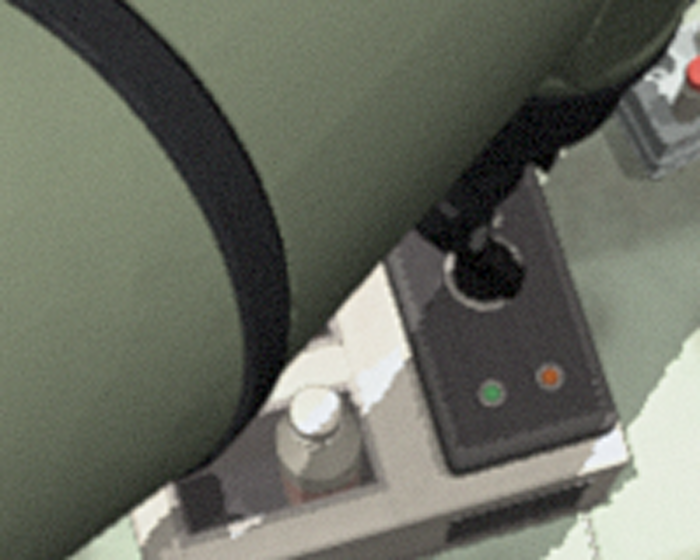

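The boss is at (485,275), right where the chosen knob axis projects, and the neighbour still stands. I'll descend and grip.

```bash
python3 -m crank '{"linear":[[0,0,-0.1],[0,0,-0.18],[0,0,-0.24],[0,0,-0.28],[0,0,-0.3]],"delta_rot":[[0,0,0],[0,0,0],[0,0,0],[0,0,0],[0,0,0]],"fingers":[-0.05,-0.05,-0.05,-0.05,-0.05]}'
python3 -m crank '{"linear":[[0,0,0],[0,0,0],[0,0,0],[0,0,0],[0,0,0]],"delta_rot":[[0,0,0],[0,0,0],[0,0,0],[0,0,0],[0,0,0]],"fingers":[-1,-1,-1,-1,-1]}' 30
python3 -c "
from workcell import *;s=observe();print(s['force'],s['moment'],s['position'],s['tool_rot'])"
```

```text
clock: 16.85
position: [0.5305, -0.3775, 0.1722]
tool_rot: [-3.141, 0.0, 0.627]
force: [-0.2, -0.2, 0.4]
grip_width: 0.0406
finger_force: 0.0
clock: 17.35
position: [0.5319, -0.3793, 0.1738]
tool_rot: [3.136, -0.001, 0.626]
force: [10.5, -11.2, -9.0]
grip_width: 0.0102
finger_force: 30.4
[ 10.54196529 -11.22117857  -9.04916831] [-2.34693391 -1.96655513 -0.23284658] [ 0.53189984 -0.37927464  0.17378141] [ 3.13637422e+00 -5.77809211e-04  6.25504804e-01]
```

The knob is gripped, at 10 mm width and 30 N, with a small side load. I'll relieve that and turn clockwise.

```bash
python3 -m crank '{"linear":[[0.007,-0.009,0.005],[0.007,-0.009,0.005],[0.007,-0.009,0.005],[0.007,-0.009,0.005],[0.007,-0.009,0.005]],"delta_rot":[[0,0,0],[0,0,-0.15],[0,0,-0.35],[0,0,-0.55],[0,0,-0.75]],"fingers":[-1,-1,-1,-1,-1]}'
python3 -c "
from workcell import *;s=observe();print(s['force'],s['moment'])"
python3 -m crank '{"linear":[[0,0,0],[0,0,0],[0,0,0],[0,0,0],[0,0,0]],"delta_rot":[[0,0,-0.15],[0,0,-0.3],[0,0,-0.45],[0,0,-0.6],[0,0,-0.75]],"fingers":[-1,-1,-1,-1,-1]}'
python3 -c "
from workcell import *;s=observe();print(s['force'],s['moment'])"
```

```text
clock: 17.85
position: [0.5321, -0.3796, 0.174]
tool_rot: [-3.141, 0.0, 0.229]
force: [0.5, -1.6, -10.1]
grip_width: 0.0103
finger_force: 29.9
[  0.49820063  -1.60217978 -10.09262416] [-0.24593514  0.06602425  0.10014859]
clock: 18.35
position: [0.5322, -0.3794, 0.1739]
tool_rot: [-3.141, 0.001, -0.162]
force: [-1.4, -0.3, -9.5]
grip_width: 0.0101
finger_force: 30.0
[-1.39719354 -0.25711645 -9.4856373 ] [-0.02999348  0.09949221  0.02949927]
```

```bash
python3 -m crank '{"linear":[[0,0,0],[0,0,0],[0,0,0],[0,0,0],[0,0,0]],"delta_rot":[[0,0,-0.1],[0,0,-0.2],[0,0,-0.3],[0,0,-0.4],[0,0,-0.45]],"fingers":[-1,-1,-1,-1,-1]}'
python3 -c "
from workcell import *;s=observe();print(s['force'],s['moment'])"
python3 -m crank '{"linear":[[0,0,0],[0,0,0],[0,0,0],[0,0,0],[0,0,0]],"delta_rot":[[0,0,-0.05],[0,0,-0.1],[0,0,-0.15],[0,0,-0.2],[0,0,-0.2]],"fingers":[-1,-1,-1,-1,-1]}'
python3 -c "
from workcell import *;s=observe();print(s['force'],s['moment'])"
```

```text
clock: 18.85
position: [0.5322, -0.3793, 0.174]
tool_rot: [-3.141, 0.001, -0.397]
force: [-1.8, 0.2, -7.0]
grip_width: 0.0104
finger_force: 30.2
[-1.76229988  0.18723674 -7.02306932] [0.23054293 0.17418823 0.07630308]
clock: 19.35
position: [0.5323, -0.3794, 0.1739]
tool_rot: [-3.141, 0.0, -0.501]
force: [-2.1, 4.6, -5.3]
grip_width: 0.0102
finger_force: 30.6
[-2.13462104  4.5655599  -5.28767373] [1.08765654 0.46116598 0.38385011]
```

```bash
python3 -m crank '{"linear":[[0,0,0],[0,0,0],[0,0,0]],"delta_rot":[[0,0,-0.06],[0,0,-0.12],[0,0,-0.12]],"fingers":[-1,-1,-1]}'
python3 -c "
from workcell import *;s=observe();print(s['force'],s['moment'])"
```

```text
clock: 19.65
position: [0.5323, -0.3794, 0.1739]
tool_rot: [-3.141, 0.0, -0.564]
force: [-2.0, 4.6, -3.8]
grip_width: 0.0105
finger_force: 33.6
[-2.04362832  4.61463872 -3.84568726] [1.18024759 0.50291657 0.64505306]
```

The stop is reached: the moment climbs to 0.65 N·m with no more turn. I'll release, wait for the spring, then lift and clear.

```bash
python3 -m crank '{"linear":[[0,0,0],[0,0,0],[0,0,0],[0,0,0],[0,0,0]],"delta_rot":[[0,0,0],[0,0,0],[0,0,0],[0,0,0],[0,0,0]],"fingers":[0.6,0.6,0.6,0.6,0.6]}'
python3 -m crank '{"linear":[[0,0,0],[0,0,0.1],[0,0,0.25],[0,0,0.45],[0,0,0.6]],"delta_rot":[[0,0,0],[0,0,0],[0,0,0],[0,0,0],[0,0,0]],"fingers":[0.6,0.6,0.6,0.6,0.6]}'
python3 -m crank '{"linear":[[0,0.4,0],[0,0.7,0],[0,0.99,0],[0,0.99,0],[0,0.99,0]],"delta_rot":[[0,0,0.5],[0,0,1],[0,0,1],[0,0,1],[0,0,1]],"fingers":[0.6,0.6,0.6,0.6,0.6]}'
python3 -m crank '{"linear":[[-0.2,0.8,0.2],[-0.2,0.8,0.2],[-0.2,0.8,0.2],[-0.2,0.8,0.2],[-0.2,0.8,0.2]],"delta_rot":[[0,0,1],[0,0,1],[0,0,1],[0,0,1],[0,0,1]],"fingers":[0.6,0.6,0.6,0.6,0.6]}'
python3 look.py z1|head -3
python3 - <<'E'
import cv2
a=cv2.cvtColor(cv2.imread("pics/top0.png"),6);b=cv2.cvtColor(cv2.imread("pics/z1.png"),6)
for g in(a,b):
  for y in range(114,152,2): print("".join(" .:-=+*#%@"[min(9,int(g[y:y+2,x].mean())//16)] for x in range(325,385)))
  print()
E
python3 asc.py z1
```

```text
clock: 20.15
position: [0.5324, -0.38, 0.1741]
tool_rot: [3.141, -0.001, -0.563]
force: [0.4, 0.4, 0.2]
grip_width: 0.0684
finger_force: 0.0
clock: 20.65
position: [0.5321, -0.3801, 0.3268]
tool_rot: [3.141, -0.002, -0.563]
force: [0.4, 0.3, -0.9]
grip_width: 0.0682
finger_force: 0.0
clock: 21.15
position: [0.532, -0.1301, 0.3242]
tool_rot: [-3.141, -0.001, -0.036]
force: [0.6, 1.5, 0.4]
grip_width: 0.0685
finger_force: 0.0
clock: 21.65
position: [0.4815, 0.0727, 0.375]
tool_rot: [-3.14, -0.002, 0.493]
force: [1.5, -0.1, -0.2]
grip_width: 0.0684
finger_force: 0.0
[0.48163912 0.07229912 0.3748922 ] [0.09534153 2.40555309 0.52642187]
slumpcap 0.6996069550514221 (309, 178)
back well stand match 0.9109074473381042 (293, 137)  neighbour 0.9529469
%%**++++++*+++++==========+==============++++#@%%%%%%%%%%%@@
++++++++============================+=====+++=#%%@%%%%%%%@%@
+==========================================++=+%@%@@%%%%%%@@
+======================-========*+=========+++=#@@@%%%%%@@@@
+====================%%=:-=====#%*==========+++=#%@%%%%%@@@@
*+=============+++=:.-*@%=::===*+==========
[... 3171 characters left out ...]
-=++++++++++++++++++=-:::=**##%####
152 ===*#####*#%%%####%###*+-:::::::::::::::::::::::::::::::--==+++++++++++++=--::::-+*##%%%##
154 ===+####***#%%####%#%##*=::::::::::::::::::-::-:::::::::-----===+++++===---::::::=**###%##
156 =----=*****##%##%#%#####+-:::::::::::::------::::::::::::-------------------==+******#%###
158 =-----=*#**##%#%##%#%%##*=::::::.::...:----:::::::::::::::----------==+++****#########%%#%
160 ==-----=+*#*##%#%#%######+-:.....:.....:---:::::::::::::::---===+******#######%%%#%######%
162 ==-------****##%%%#%%%%##*=-:.....:.....:--::::::::---===+******#######%#%###%%####%#%##%#
164 ===------+**+*#%####%####**-:...::......:------==++**###*#*#####%#%##%%%%##%#%#%##%###%#%#
```

The knob is back at rest, with an image identical to the start. Both bottles stand and the arm is clear, so I'm handing in.

```bash
python3 -c "
from workcell import bot
print(bot.job_done())"
```

```text
the job is handed in; nothing more can be done
None
```

I tipped the slumped bottle upright in the back well and its neighbour stayed standing; I then turned the knob clockwise to its stop and let go, it sprang back to rest, and I handed the job in at about 21.7 s, with a brief 30 N press on the bottle cap during one failed push.

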